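Mesh the splined key and hold the display turntable's brake released

TASK

Take the turquoise-handled key out of its clay rest, turn it until its four splines mesh with the cross-shaped socket in the brass-topped hub of the display turntable, and slide it fully home, its brass flange down on the hub, against the spring of the brake. Keep hold of the key and finish while still pressing it down, so that the brake stays released; do not let go. Do not shift or tip the black pot on the turntable, the white wedding vase, the votive holder or the wooden figure.

Things in the scene. Friction and masses are not known exactly. Their poses are not given: they have to be found in the camera images.
- key: Loose upright key, 100-170 g, any yaw. Origin: tip of its nose; z up. From there up: steel nose 9.5 mm dia, z 0-10 mm, tapered over the first 3; four steel splines, a plus along its x and y, 30 mm tip to tip, 6 mm thick, z 10-35 mm (1 mm smaller all round below 13); brass flange 56 mm dia, z 35-41; turquoise grip 26 x 26 mm, faces square to x and y, z 41-83. Each quarter turn is alike.
- key_grip (a point): Centre of the key's square turquoise grip, on the key's axis, 62 mm above the key's origin and 21 mm above the upper face of its flange; axes as the key's.
- rest: Fixed terracotta block, 90 x 90 x 45 mm high, with a plain round through bore of 37 mm diameter in its middle. Origin at the centre of its underside, z up. The key hangs in the bore, flange on the block's top (key's origin 10 mm above the block's underside); it lifts straight out, clear after 35 mm.
- stand: Fixed turntable base, dark wood. Origin on the ledge under the centre of the hub, z up. Hub: block 70 x 70 x 50 mm high, brass top, faces square to the stand's x and y. From it a slab 120 mm wide, 20 mm high runs along -y to 270 mm from the origin; the platter (144 mm dia, top 38 mm above the ledge) is centred 170 mm along -y and does not turn here.
- socket (a point): Centre of the socket's mouth in the hub's top, 50 mm above the stand's origin; axes as the stand's, z up. A plus-shaped well along x and y: slots 8.5 mm wide, 32.6 mm tip to tip, 50 mm deep. A key not turned right stops with its splines on the brass, flange 25 mm above the hub. Home: flange on the hub's top, key's origin 35 mm below this point.
- brake (a joint): Travel in m of the red spring plunger (10 mm dia) in the middle of the socket: 0 at rest, its top 25 mm below the socket's mouth; grows as it is pressed down, about 0.010 with the key home. The key's nose meets it with 10 mm still to go; it pushes back with 3 N at first, 8 N with the key home, and lifts the key if that is let go.
- pot: Black micaceous clay pot, 86 mm diameter, 74 mm high, loose on the platter; leave alone. Origin at the centre of its underside.
- vase: White ceramic wedding vase with two spouts and a bridge handle, about 100 mm wide, 100 mm body and spouts to 170 mm high, loose on the ledge; leave alone. Origin at the centre of its underside.
- votive: Amber glass votive holder, 68 mm diameter, 68 mm high, loose; leave alone. Origin at the centre of its underside. May change places with the figure.
- figure: Small faceless carved wooden figure on a 56 mm round foot, about 117 mm high, loose; leave alone. Origin at the centre of its underside.
Things that resemble listed ones, but are neither listed nor needed, are in the scene too. Of the things like the rest, leave any that is purple; of the rest the smaller one is meant.

How it is judged:
By the outcome, as a careful person would: the job done as asked, in the order asked, and still so for the second after the job is handed in, while the arm keeps its last pose, push and grip.
It also fails if it takes over 38 s, if anything falls off the work surface, if the arm or the gripper's body presses on something with over 40 N, if the wrist force passes 120 N, or if a joint passes its speed limit or range.

ROBOT

A 7-joint arm with a two-finger parallel gripper is mounted at the origin on the work surface. World frame = base frame: x ahead of the robot, y to its left, z up, the work surface at z = 0. Lengths are in m, angles in rad, forces in N, time in s.
With the tool pointing down it reaches from about 0.425 to 0.875 m from the base axis. Payload 8.4 kg.
Tool frame: the origin (TCP) lies on the centre line of the jaws, within the pads' length; the fingertips stand 25 mm ahead of it and the grasp point (between the pads) lies 6 mm ahead of it; z points along the fingers, x is the direction in which the jaws open and shut, and the axes are right-handed (so a half turn about z gives the same grasp; the last joint's range is limited). The gripper opens to 87 mm and grips with 3 to 60 N. Pads are 19 mm wide; open, the fingers measure 117 mm over their backs; the gripper's body (75 mm by 190 mm) begins 51 mm behind the grasp point.
Start: joints at [1.116, 0.333, 0.04, 1.465, -0.013, 1.343, -0.059], TCP at [0.226, -0.609, 0.218] pointing down, gripper open.
Joint ranges: [-2.58, 2.58], [-0.38, 2.09], [-1.3, 1.39], [0.25, 2.4], [-1.5, 4.64], [0.08, 2.09], [-2.65, 2.65]. Speed limits (rad/s): [2.22, 2.22, 2.79, 2.79, 3.14, 3.14, 3.14].

INTERFACE

Orientations are given as a unit quaternion [x, y, z, w].
In Python, from station import manip, get_image, hand_in gives the robot as it stands.
- The arm moves only by the shell command python3 -m inch 'ROWS' [FORCE]. ROWS is JSON, a list of rows, each an object with "twist": the turn, a rotation vector about the world's x, y, z in rad, a list of three; "slide": the shift along the world's x, y, z in cm, a list of three; "grip": the closure in counts, from 0 (fully open) to 255 (shut). A call has 1 to 12 rows; each row is the pose to reach, as a shift and turn from the pose commanded when the call began; what a row does not reach only later rows make up. A row lasts 1/10 s, in which the tool goes at most 50 mm and 8.59 degrees, less where a joint would pass 70% of its speed; a pose out of reach is approached as far as the arm can. A call with a gripper value outside its range is refused whole. The fingers move at their own pace and stop on an object; FORCE is the grip in N (left out, the last holds). Time passes only in rows, so rows that repeat a pose let the fingers close. It gives the time, the measured TCP pose, the force and the opening at its end, in the units of the state.
- manip.sense(): the state, without advancing time (a new reading comes with each control period).
- get_image(name): name is "side" or "top" or "wrist"; returns a dict with "image" (400x640x3 uint8, red, green, blue), "vertical_fov" (degrees; the focal length in pixels is half the picture's height over the tangent of half this angle, whatever the lens; pixels are square), "cx", "cy" (the principal point, pixels), "dist_coeffs" ([k1, k2, p1, p2, k3] as OpenCV has them; the pictures are not rectified), "T" (4x4, takes a point from camera to world coordinates); the wrist camera has in their place "T_tool_cam" (4x4, takes a point from camera to tool coordinates, whose origin is the TCP and whose axes are the tool frame's). Camera axes: x right, y down, z forward; pixel columns grow to the right and rows downward; lengths in m; the calibration is good to about 2 mm. A picture is of the moment at which its call begins: read the wrist's pose just before it. There is no depth.
- hand_in(): hands the job in, once; it reports no verdict.
The state is a dict: "clock": time; "q": joint angles; "joint_vel": joint speeds; "effort": joint torques, N m; "ee_pos": TCP position; "tcp_rot": TCP orientation; "contact_force": force on the tool from outside, world axes, zero at the start; "wrist_torque": the same for the moment, N m; "gripper_width": finger opening in m.
Only numpy, scipy, OpenCV 4.12 (cv2) and the standard library are available. Lean on these libraries where they do the work, as an engineer would, in place of code of your own. Each camera call takes 0.05 s, during which the arm holds its last target.

## Working session

There is one attempt and no reset: what is moved stays moved. The work goes in short steps, Python scripts to look and compute and a shell command to move; the robot and the scene stay as the last step left them, time stands still between calls to the robot, and variables do not carry over. Pictures are saved under pics/ and viewed, and the job is handed in when it is done.

```bash
mkdir -p pics; ls
cat > h.py <<'E'
import numpy as np, cv2
from station import manip,get_image
def K(d):
    f=200/np.tan(np.radians(d["vertical_fov"]/2)); return np.array([[f,0,d["cx"]],[0,f,d["cy"]],[0,0,1.]])
def save(name,fn):
    s=manip.sense(); d=get_image(name); cv2.imwrite("pics/%s.png"%fn,d["image"][:,:,::-1])
    from scipy.spatial.transform import Rotation as R
    if "T" not in d:
        M=np.eye(4);M[:3,:3]=R.from_quat(s["tcp_rot"]).as_matrix();M[:3,3]=s["ee_pos"];d["T"]=M@np.array(d["T_tool_cam"])
    np.savez("pics/%s.npz"%fn,K=K(d),D=np.array(d["dist_coeffs"]),T=np.array(d["T"]),image=d["image"]); return d
def ld(fn): return np.load("pics/%s.npz"%fn)
def ray(fn,uv):
    c=ld(fn);p=cv2.undistortPoints(np.array([[uv]],float),c["K"],c["D"])[0,0]
    v=c["T"][:3,:3]@np.r_[p,1];return c["T"][:3,3],v/np.linalg.norm(v)
def onz(fn,uv,z):
    o,v=ray(fn,uv);return o+v*(z-o[2])/v[2]
def proj(fn,P):
    c=ld(fn);Ti=np.linalg.inv(c["T"]);r=cv2.Rodrigues(Ti[:3,:3])[0]
    return cv2.projectPoints(np.array(P,float).reshape(-1,1,3),r,Ti[:3,3],c["K"],c["D"])[0][:,0]
def crop(fn,x0,y0,x1,y1,k,out):
    cv2.imwrite("pics/%s.png"%out,cv2.resize(cv2.imread("pics/%s.png"%fn)[y0:y1,x0:x1],None,fx=k,fy=k,interpolation=cv2.INTER_CUBIC))
E
python3 - <<'E'
from h import *
for n in ["top","side","wrist"]:
    d=save(n,n+"1"); print(n,np.round(d["T"],3).tolist(),d["vertical_fov"],d["dist_coeffs"])
s=manip.sense();print(s)
E
```

```text
pics
top [[0.009, -0.995, 0.103, 0.495], [-1.0, -0.006, 0.03, 0.143], [-0.029, -0.103, -0.994, 1.039], [0.0, 0.0, 0.0, 1.0]] 55.36440280197398 [-0.08081045  0.          0.          0.          0.        ]
side [[-0.878, -0.347, 0.33, 0.228], [-0.478, 0.627, -0.615, 0.88], [0.006, -0.698, -0.716, 0.918], [0.0, 0.0, 0.0, 1.0]] 43.28166688504797 [-0.108764  0.        0.        0.        0.      ]
wrist [[0.35, -0.905, -0.241, 0.292], [-0.937, -0.339, -0.09, -0.584], [-0.001, 0.258, -0.966, 0.385], [0.0, 0.0, 0.0, 1.0]] 63.50466001733907 [-0.03278104  0.          0.          0.          0.        ]
{'clock': 0.15, 'q': array([ 1.11583408,  0.33375808,  0.0398758 ,  1.4660687 , -0.01339555,
        1.34331491, -0.05846389]), 'joint_vel': array([-4.43959200e-05, -1.29770366e-03, -4.21851882e-05, -2.00953032e-03,
       -8.37950979e-05, -2.07483088e-04,  7.24294040e-04]), 'effort': array([ 3.27141250e-03, -6.56847453e+01,  1.33764591e+00, -4.04110980e+01,
       -5.95812988e-02,  4.17144340e-02,  1.04869935e-04]), 'ee_pos': array([ 0.22624227, -0.60895129,  0.21745723]), 'tcp_rot': array([ 8.21073624e-01, -5.70821944e-01, -5.50791402e-04, -3.29041024e-04]), 'contact_force': array([ 0.88349499,  1.1689744 , -0.23962407]), 'wrist_torque': array([0.00232018, 0.04184318, 0.01811666]), 'gripper_width': 0.08685544786067093}
```

View pics/top1.png

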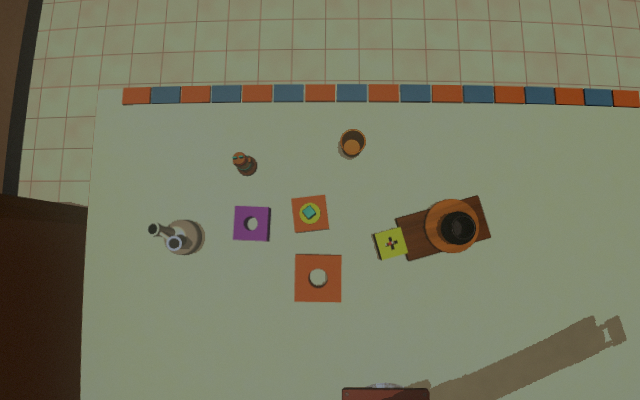

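View pics/side1.png

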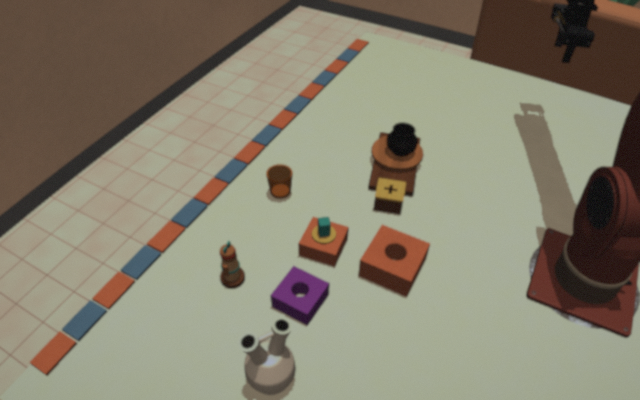

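View pics/wrist1.png

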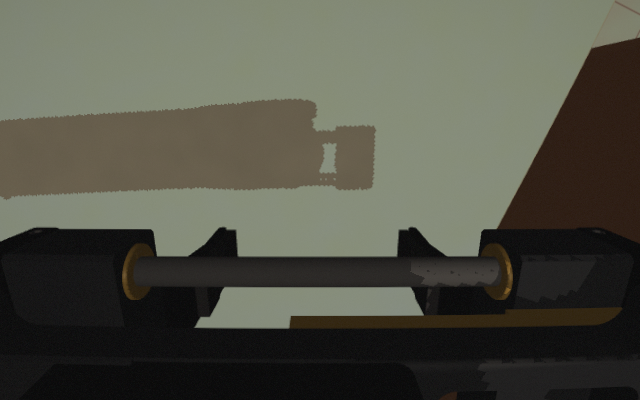

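The top view shows three rests: purple (252,223), large terracotta (318,278) and small terracotta (310,213) with the turquoise key in it. The small one is the one meant: it isn't purple, it's the smaller of the other two, and it holds the key. The hub is at (391,243). I'll confirm in enlarged crops.

Run:
```python
from h import *
crop("top1",220,180,420,310,4,"c1")
crop("side1",260,160,440,320,4,"c2")
```

```text
(no output)
```

View pics/c1.png

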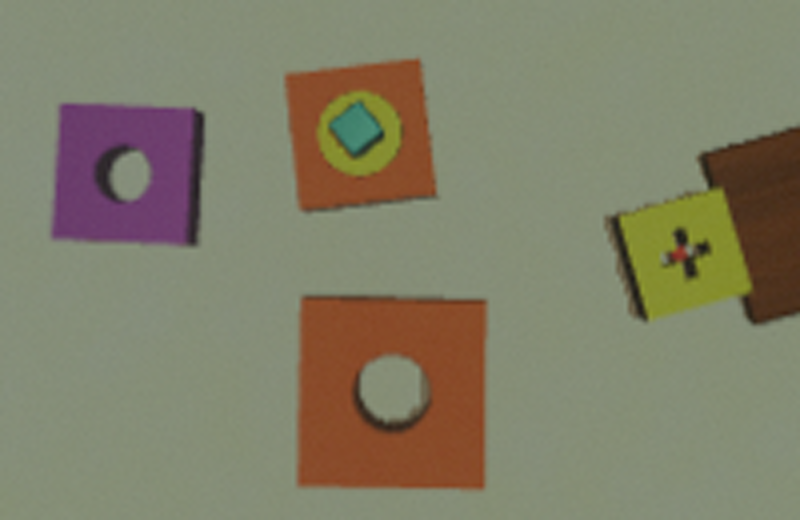

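View pics/c2.png

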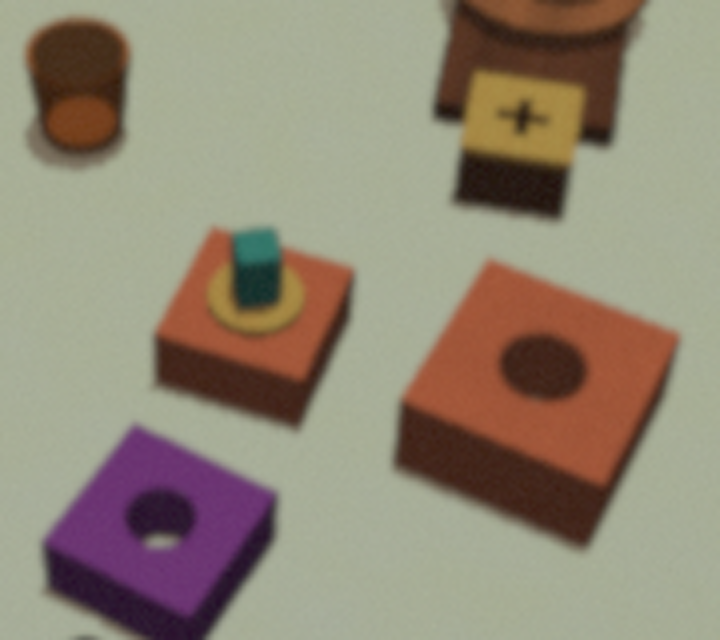

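```bash
cat > m.py <<'E'
from h import *
def T(x,y): return ((x+.5)/4-.5+220,(y+.5)/4-.5+180)
def S(x,y): return ((x+.5)/4-.5+260,(y+.5)/4-.5+160)
def quad(fn,f,pts,z,n):
    P=np.array([onz(fn,f(*p),z)[:2] for p in pts]); e=np.roll(P,-1,0)-P
    a=np.degrees(np.arctan2(e[:,1],e[:,0]))%90
    print(n,fn,"c",P.mean(0).round(4),"L",np.linalg.norm(e,axis=1).round(4),"ang%90",a.round(1))
E
python3 - <<'E'
from m import *
quad("top1",T,[(286,74),(419,60),(437,195),(302,211)],.045,"rest")
quad("side1",S,[(213,228),(354,270),(299,379),(157,332)],.045,"rest")
print("flange",onz("top1",T(359,133),.051),onz("side1",S(256,296),.051))
quad("top1",T,[(331,123),(357,101),(383,126),(357,150)],.093,"grip")
quad("side1",S,[(233,236),(275,229),(280,256),(237,264)],.093,"grip")
quad("top1",T,[(616,216),(724,189),(751,289),(648,320)],.05,"hub")
quad("side1",S,[(474,70),(585,87),(575,166),(463,149)],.05,"hub")
print("plus",onz("top1",T(686,253),.05),onz("side1",S(523,117),.05))
E
```

```text
rest top1 c [0.5738 0.2013] L [0.0881 0.0895 0.0887 0.0908] ang%90 [6.4 8.  7.2 7.6]
rest side1 c [0.5716 0.2039] L [0.0885 0.088  0.0862 0.0864] ang%90 [6.7 5.9 5.7 7.4]
flange [0.57443314 0.20218002 0.051     ] [0.57075873 0.20530126 0.051     ]
grip top1 c [0.5761 0.201 ] L [0.0213 0.0226 0.022  0.0235] ang%90 [40.9 46.6 43.3 44.5]
grip side1 c [0.5712 0.2056] L [0.0241 0.0205 0.0245 0.0211] ang%90 [41.7 35.4 42.9 34.5]
hub top1 c [ 0.4981 -0.0089] L [0.0722 0.0664 0.0694 0.0696] ang%90 [14.3 14.7 16.9 17. ]
hub side1 c [ 0.494  -0.0068] L [0.0711 0.0723 0.0689 0.073 ] ang%90 [16.2 16.6 16.7 18.3]
plus [ 0.49833257 -0.00970061  0.05      ] [ 0.49473362 -0.00658673  0.05      ]
```

Confirmed: the turquoise grip stands at crop (357,125) on the small terracotta block, so its position is about (0.573, 0.203). The hub's cross is at crop (686,253), about (0.497, -0.008). I'll go over the hub first for a wrist view.

```bash
python3 -m inch '[{"twist":[0,0,0],"slide":[1,2,0],"grip":0},{"twist":[0,0,0],"slide":[4,6,0],"grip":0},{"twist":[0,0,0],"slide":[7,10,0],"grip":0},{"twist":[0,0,0],"slide":[9.5,14,0],"grip":0},{"twist":[0,0,0],"slide":[12,18.2,0],"grip":0},{"twist":[0,0,0],"slide":[14.5,22.5,0],"grip":0},{"twist":[0,0,0],"slide":[16.5,27,0],"grip":0},{"twist":[0,0,0],"slide":[18.5,31.5,0],"grip":0},{"twist":[0,0,0],"slide":[20,36,0],"grip":0},{"twist":[0,0,0],"slide":[21.5,40.5,0],"grip":0},{"twist":[0,0,0],"slide":[22.5,45.2,0],"grip":0},{"twist":[0,0,0],"slide":[23.3,50,0],"grip":0}]' && python3 -m inch '[{"twist":[0,0,0],"slide":[0.5,4,0],"grip":0},{"twist":[0,0,0],"slide":[0.8,7.5,0],"grip":0},{"twist":[0,0,0],"slide":[0.8,9.3,0],"grip":0},{"twist":[0,0,0],"slide":[0.8,9.3,0],"grip":0},{"twist":[0,0,0],"slide":[0.8,9.3,0],"grip":0},{"twist":[0,0,0],"slide":[0.8,9.3,0],"grip":0}]'
python3 -c "
from h import *
save('wrist','w2');print(manip.sense()['joint_vel'].round(3))"
```

```text
clock: 1.35
ee_pos: [0.4595, -0.1074, 0.2181]
tcp_rot: [0.821, -0.571, 0.0, 0.0]
contact_force: [1.2, 0.2, 0.4]
gripper_width: 0.0868
clock: 1.95
ee_pos: [0.4673, -0.0176, 0.218]
tcp_rot: [0.821, -0.572, -0.0, 0.0]
contact_force: [0.2, 0.0, 0.4]
gripper_width: 0.0869
[ 0.002  0.    -0.002 -0.001 -0.001 -0.001 -0.003]
```

View pics/w2.png

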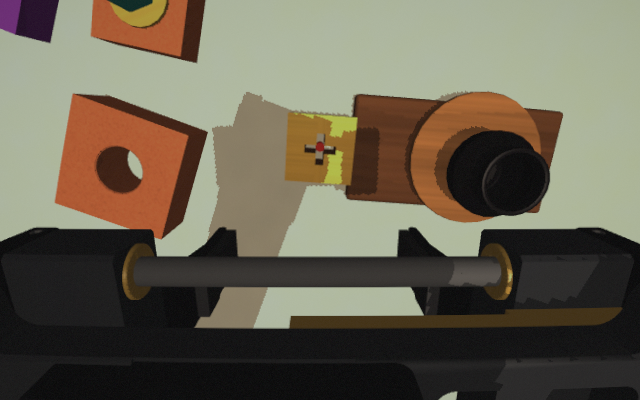

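The wrist view shows the hub top at about (321,148), with the cross at (320,149). Now an enlarged crop.

```bash
python3 -c "
from h import *
crop('w2',270,100,370,200,6,'c3')"
```

```text
(no output)
```

View pics/c3.png

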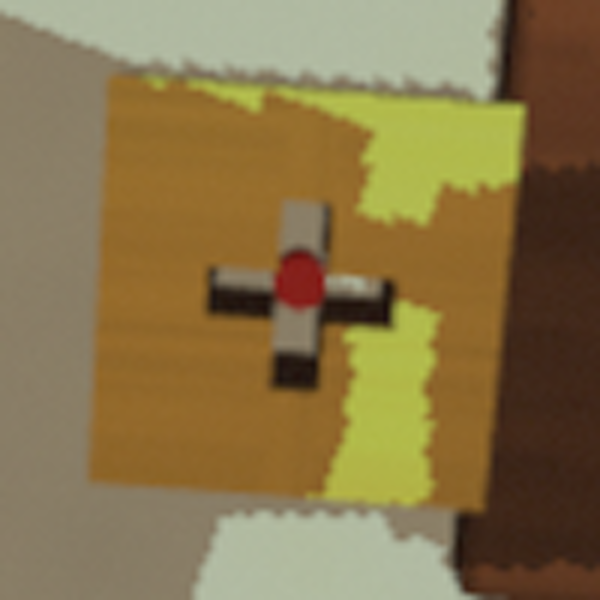

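Run:
```python
from m import *
def W(x,y): return ((x+.5)/6-.5+270,(y+.5)/6-.5+100)
quad("w2",W,[(108,75),(525,102),(487,512),(90,483)],.05,"hub")
P=np.array([onz("w2",W(*p),.05)[:2] for p in [(306,201),(296,388),(209,291),(390,304)]])
print(P.mean(0),[P[:2].mean(0),P[2:].mean(0)])
for a,b in((0,1),(2,3)):
  d=P[b]-P[a];print(np.linalg.norm(d),np.degrees(np.arctan2(d[1],d[0]))%90)
```

```text
hub w2 c [ 0.4987 -0.0086] L [0.0701 0.0708 0.0704 0.0699] ang%90 [16.8 16.7 16.1 16.5]
[ 0.49885092 -0.00809588] [array([ 0.49904384, -0.0081486 ]), array([ 0.49865799, -0.00804316])]
0.032106603944407945 17.453627160828347
0.03124875579873249 16.309797576325877
```

```bash
python3 -m inch '[{"twist":[0,0,0.08],"slide":[2,4,0],"grip":0},{"twist":[0,0,0.16],"slide":[4,8,0],"grip":0},{"twist":[0,0,0.24],"slide":[6,12,0],"grip":0},{"twist":[0,0,0.32],"slide":[7.5,16,0],"grip":0},{"twist":[0,0,0.39],"slide":[8.4,20,0],"grip":0},{"twist":[0,0,0.39],"slide":[8.4,20,0],"grip":0},{"twist":[0,0,0.39],"slide":[8.4,20,0],"grip":0},{"twist":[0,0,0.39],"slide":[8.4,20,0],"grip":0}]'
python3 -c "
from h import *
save('wrist','w3');print(manip.sense()['joint_vel'].round(3))"
```

```text
clock: 2.8
ee_pos: [0.5517, 0.1817, 0.2178]
tcp_rot: [0.916, -0.402, 0.0, 0.001]
contact_force: [0.7, -0.5, -0.6]
gripper_width: 0.0872
[ 0.004 -0.006 -0.004  0.002 -0.001 -0.001 -0.002]
```

View pics/w3.png

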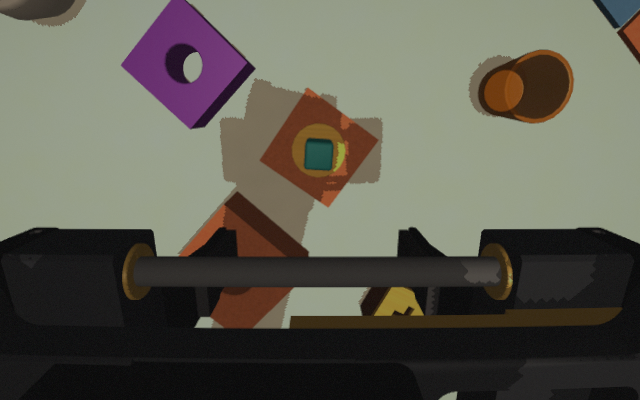

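The key grip is at (319,154) between the jaws, nearly square to them. Purple is away at (187,63). Next an enlarged crop.

```bash
python3 -c "
from h import *
crop('w3',270,100,370,200,6,'c4')"
```

```text
(no output)
```

View pics/c4.png

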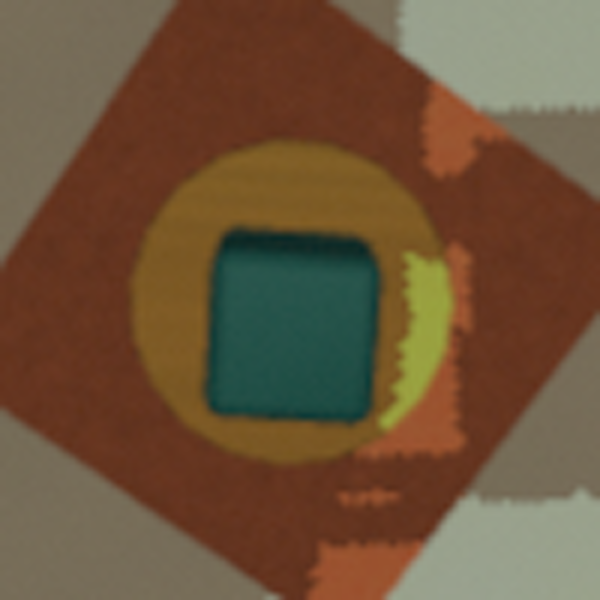

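Run:
```python
from m import *
def W(x,y): return ((x+.5)/6-.5+270,(y+.5)/6-.5+100)
quad("w3",W,[(217,254),(380,259),(371,421),(206,415)],.093,"grip")
print("flange",onz("w3",W(292,302),.051))
# rotation of edges: bottom edge and left/right edges
for a,b in (((218,270),(207,405)),((380,275),(372,405)),((225,418),(360,423))):
  d=(onz("w3",W(*b),.093)-onz("w3",W(*a),.093));print(np.degrees(np.arctan2(d[1],d[0]))%90)
from scipy.spatial.transform import Rotation as R
s=manip.sense();print(s["ee_pos"],np.degrees(np.arctan2(*R.from_quat(s["tcp_rot"]).as_matrix()[[1,0],0])))
```

```text
grip w3 c [0.5756 0.2027] L [0.0243 0.0245 0.0252 0.0244] ang%90 [40.9 40.2 40.6 38.2]
flange [0.57600724 0.20309884 0.051     ]
37.50964622521434
39.84945688615619
40.527636450120085
[0.55173665 0.1815791  0.21799317] -47.45394025389605
```

```bash
python3 -m inch '[{"twist":[0,0,-0.045],"slide":[2.4,2.1,0],"grip":0},{"twist":[0,0,-0.045],"slide":[2.4,2.1,-2],"grip":0},{"twist":[0,0,-0.045],"slide":[2.4,2.1,-5],"grip":0},{"twist":[0,0,-0.045],"slide":[2.4,2.1,-8],"grip":0},{"twist":[0,0,-0.045],"slide":[2.4,2.1,-10],"grip":0},{"twist":[0,0,-0.045],"slide":[2.4,2.1,-11],"grip":0},{"twist":[0,0,-0.045],"slide":[2.4,2.1,-11],"grip":0},{"twist":[0,0,-0.045],"slide":[2.4,2.1,-11],"grip":0}]'
python3 -c "
from h import *
save('wrist','w4');print(manip.sense()['joint_vel'].round(3));crop('w4',200,100,440,290,3,'c5')"
```

```text
clock: 3.65
ee_pos: [0.5761, 0.2044, 0.1093]
tcp_rot: [0.907, -0.422, 0.001, -0.0]
contact_force: [0.5, 0.5, 1.3]
gripper_width: 0.0869
[-0.003 -0.003 -0.002 -0.003  0.002 -0.003 -0.001]
```

View pics/c5.png

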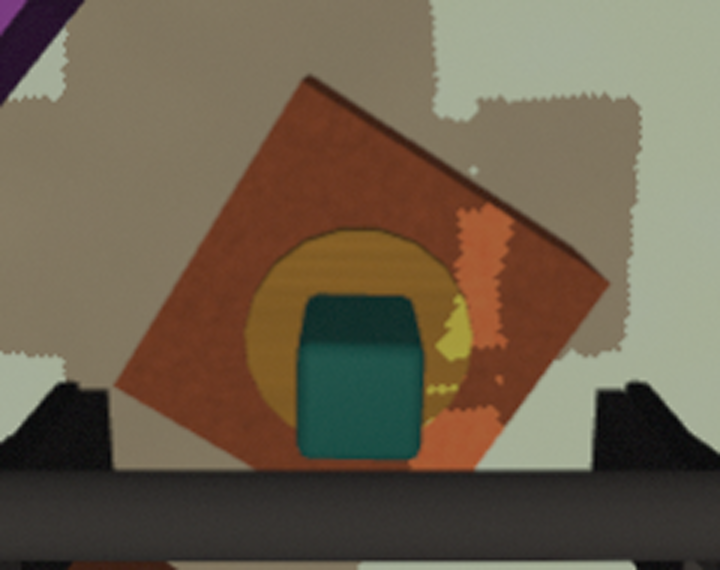

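The grip sits at crop (360,400), square to the jaws. I'll measure it once more before closing.

Run:
```python
from m import *
def W(x,y): return ((x+.5)/3-.5+200,(y+.5)/3-.5+100)
quad("w4",W,[(300,345),(423,344),(419,460),(297,459)],.093,"grip")
print("flange",onz("w4",W(358.5,338),.051))
from scipy.spatial.transform import Rotation as R
s=manip.sense();print(s["ee_pos"],np.degrees(np.arctan2(*R.from_quat(s["tcp_rot"]).as_matrix()[[1,0],0])))
```

```text
grip w4 c [0.5757 0.2031] L [0.0244 0.025  0.0251 0.0246] ang%90 [40.7 39.4 39.7 38. ]
flange [0.57619896 0.203339   0.051     ]
[0.57624902 0.20468634 0.10959794] -49.88846449740673
```

```bash
python3 -m inch '[{"twist":[0,0,0],"slide":[0,-0.1,-1],"grip":0},{"twist":[0,0,0],"slide":[0,-0.1,-2.2],"grip":0},{"twist":[0,0,0],"slide":[0,-0.1,-2.9],"grip":0},{"twist":[0,0,0],"slide":[0,-0.1,-2.9],"grip":0},{"twist":[0,0,0],"slide":[0,-0.1,-2.9],"grip":255},{"twist":[0,0,0],"slide":[0,-0.1,-2.9],"grip":255},{"twist":[0,0,0],"slide":[0,-0.1,-2.9],"grip":255},{"twist":[0,0,0],"slide":[0,-0.1,-2.9],"grip":255},{"twist":[0,0,0],"slide":[0,-0.1,-2.9],"grip":255},{"twist":[0,0,0],"slide":[0,-0.1,-2.9],"grip":255},{"twist":[0,0,0],"slide":[0,-0.1,-2.9],"grip":255}]' 50
python3 -c "
from h import *
print(manip.sense()['gripper_width'])"
```

```text
clock: 4.8
ee_pos: [0.5754, 0.2037, 0.0792]
tcp_rot: [0.907, -0.421, 0.0, -0.0]
contact_force: [-0.4, 1.1, -0.3]
gripper_width: 0.0388
0.03883507855819714
```

```bash
python3 -m inch '[{"twist":[0,0,0],"slide":[0,0,0],"grip":255},{"twist":[0,0,0],"slide":[0,0,0],"grip":255},{"twist":[0,0,0],"slide":[0,0,0],"grip":255},{"twist":[0,0,0],"slide":[0,0,0],"grip":255},{"twist":[0,0,0],"slide":[0,0,0],"grip":255},{"twist":[0,0,0],"slide":[0,0,0],"grip":255}]' 50
```

```text
clock: 5.4
ee_pos: [0.5755, 0.2037, 0.0792]
tcp_rot: [0.907, -0.421, 0.0, -0.0]
contact_force: [0.4, -0.8, 1.3]
gripper_width: 0.0252
```

```bash
python3 -m inch '[{"twist":[0,0,0],"slide":[0,0,0.5],"grip":255},{"twist":[0,0,0],"slide":[0,0,1.5],"grip":255},{"twist":[0,0,0],"slide":[0,0,3],"grip":255},{"twist":[0,0,0],"slide":[0,0,4.5],"grip":255},{"twist":[0,0,0],"slide":[0,0,6],"grip":255},{"twist":[0,0,0],"slide":[0,0,7.5],"grip":255},{"twist":[0,0,0],"slide":[0,0,8.5],"grip":255},{"twist":[0,0,0],"slide":[0,0,8.5],"grip":255},{"twist":[0,0,0],"slide":[0,0,8.5],"grip":255}]'
python3 - <<'E'
from h import *
save("wrist","w5");save("side","s5");crop("s5",200,100,400,250,4,"c6");crop("w5",200,100,440,290,3,"c7")
from scipy.spatial.transform import Rotation as R
s=manip.sense();print(s["ee_pos"],np.degrees(np.arctan2(*R.from_quat(s["tcp_rot"]).as_matrix()[[1,0],0])),s["contact_force"])
E
```

```text
clock: 6.3
ee_pos: [0.5753, 0.2036, 0.164]
tcp_rot: [0.907, -0.421, -0.0, 0.0]
contact_force: [-0.8, -0.9, -0.9]
gripper_width: 0.0256
[0.57498722 0.20343954 0.16328525] -49.85139116147437 [-0.36957959  0.42366461 -0.84506013]
```

View pics/c6.png

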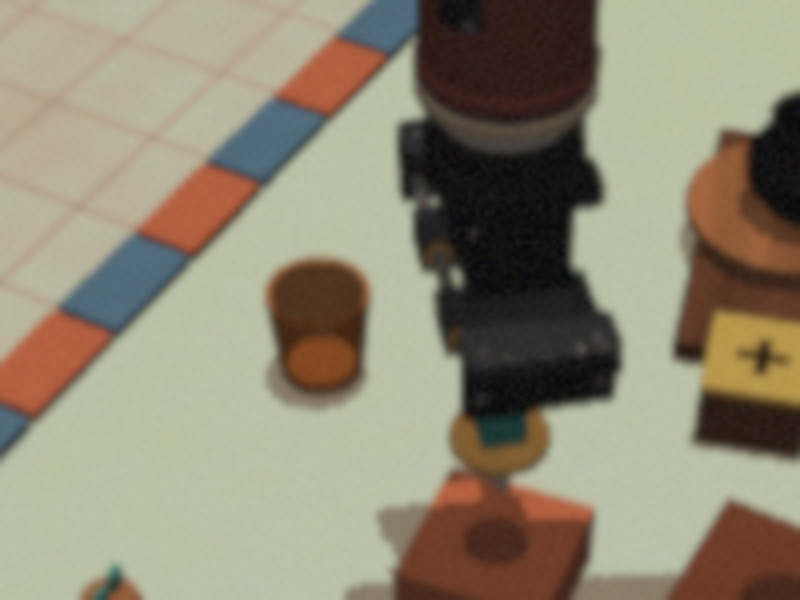

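View pics/c7.png

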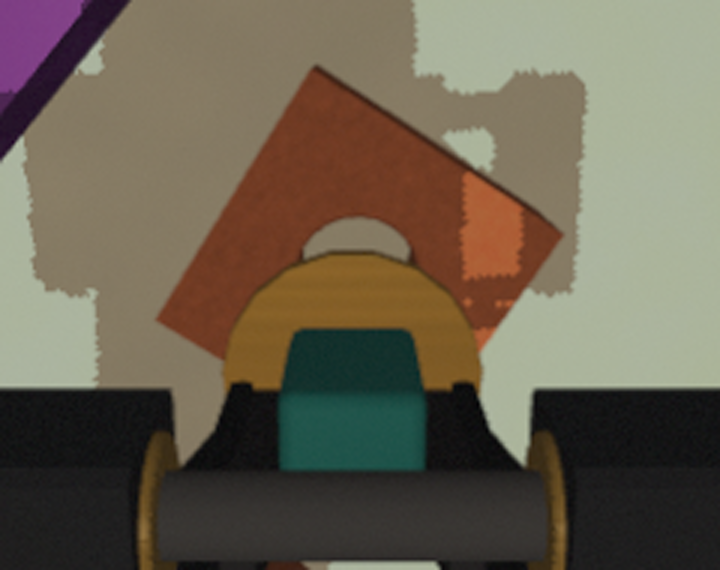

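```bash
cat >> m.py <<'E'
from scipy.spatial.transform import Rotation as R
from scipy.optimize import least_squares
def W3(x,y): return ((x+.5)/3-.5+200,(y+.5)/3-.5+100)
def flange(fn,pts,z,ee,f=W3):
    P=np.array([onz(fn,f(*p),z)[:2] for p in pts])
    r=least_squares(lambda c:np.linalg.norm(P-c,axis=1)-.028,ee[:2]);print("flange c",r.x,"off",r.x-ee[:2],"res",r.fun.round(4));return r.x
E
python3 - <<'E'
from m import *
ee=manip.sense()["ee_pos"]
flange("w5",[(224,372),(481,372),(352,252),(265,285),(440,285),(300,261),(405,261),(237,323),(468,323)],ee[2]-.0285,ee)
E
```

```text
flange c [0.57423092 0.20360483] off [-0.00075629  0.00016529] res [-0.0004 -0.0004  0.0001 -0.0001 -0.0001  0.0003  0.0003 -0.0005 -0.0005]
```

```bash
python3 -m inch '[{"twist":[0,0,-0.04],"slide":[-0.7,-2,0],"grip":255},{"twist":[0,0,-0.1],"slide":[-2,-5.5,0],"grip":255},{"twist":[0,0,-0.17],"slide":[-3.2,-9,0],"grip":255},{"twist":[0,0,-0.24],"slide":[-4.5,-12.5,0],"grip":255},{"twist":[0,0,-0.31],"slide":[-5.7,-16,0],"grip":255},{"twist":[0,0,-0.37],"slide":[-6.8,-19,0],"grip":255},{"twist":[0,0,-0.411],"slide":[-7.6,-21.2,0],"grip":255},{"twist":[0,0,-0.411],"slide":[-7.6,-21.2,0],"grip":255},{"twist":[0,0,-0.411],"slide":[-7.6,-21.2,0],"grip":255},{"twist":[0,0,-0.411],"slide":[-7.6,-21.2,0],"grip":255}]'
python3 - <<'E'
from h import *
save("wrist","w6");save("side","s6");crop("s6",320,120,470,230,5,"c8");crop("w6",200,100,440,290,3,"c9")
from scipy.spatial.transform import Rotation as R
s=manip.sense();print(s["ee_pos"],np.degrees(np.arctan2(*R.from_quat(s["tcp_rot"]).as_matrix()[[1,0],0])),s["contact_force"],s["q"].round(2))
E
```

```text
clock: 7.4
ee_pos: [0.4996, -0.007, 0.164]
tcp_rot: [0.802, -0.597, -0.0, -0.0]
contact_force: [-0.2, 0.4, -0.4]
gripper_width: 0.0254
[ 0.49963702 -0.00695196  0.16403672] -73.26378846007613 [ 0.70773008 -0.34484298 -0.40522211] [ 0.43  0.1  -0.53  1.87  0.05  1.18 -1.4 ]
```

View pics/c8.png

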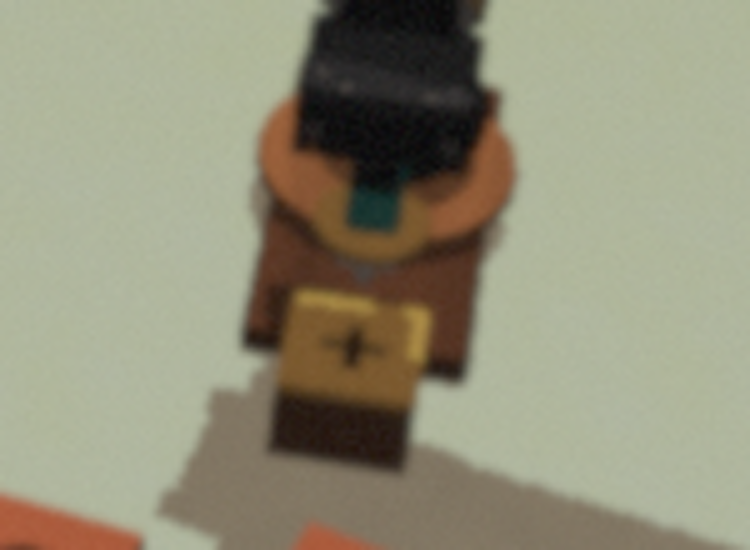

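View pics/c9.png

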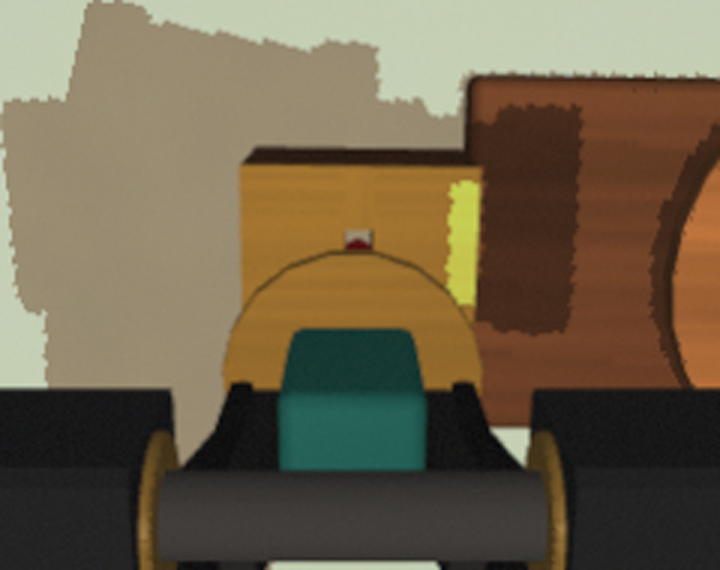

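Run:
```python
from m import *
s=manip.sense();ee=s["ee_pos"]
flange("w6",[(224,372),(481,372),(352,252),(265,285),(440,285),(300,261),(405,261),(237,323),(468,323)],ee[2]-.0285,ee)
a=onz("w6",W3(240.5,164),.05);b=onz("w6",W3(482,165.5),.05)
d=(b-a)[:2];L=np.linalg.norm(d);d/=L;n=np.array([d[1],-d[0]])
print(L,np.degrees(np.arctan2(d[1],d[0])),"hubc",(a+b)[:2]/2+n*.035)
# slot far arm (345..373, 230): 
p=(onz("w6",W3(345,230),.05)+onz("w6",W3(373,230.5),.05))/2; print("slot c",p[:2]+n*.0163, np.linalg.norm(onz("w6",W3(345,230),.05)-onz("w6",W3(373,230.5),.05)))
print(n)
```

```text
flange c [ 0.49837006 -0.00661218] off [-0.00126697  0.00033978] res [-0.0005 -0.0005  0.0001 -0.0001 -0.0001  0.0004  0.0004 -0.0005 -0.0005]
0.070098022081133 -73.49809285823198 hubc [ 0.49926201 -0.00884451]
slot c [ 0.49849043 -0.00854182] 0.008264734924112109
[-0.95881028 -0.28404726]
```

```bash
python3 -m inch '[{"twist":[0,0,-0.004],"slide":[0.04,-0.2,0],"grip":255},{"twist":[0,0,-0.004],"slide":[0.04,-0.2,-1],"grip":255},{"twist":[0,0,-0.004],"slide":[0.04,-0.2,-2.5],"grip":255},{"twist":[0,0,-0.004],"slide":[0.04,-0.2,-4],"grip":255},{"twist":[0,0,-0.004],"slide":[0.04,-0.2,-5],"grip":255},{"twist":[0,0,-0.004],"slide":[0.04,-0.2,-5.2],"grip":255},{"twist":[0,0,-0.004],"slide":[0.04,-0.2,-5.2],"grip":255},{"twist":[0,0,-0.004],"slide":[0.04,-0.2,-5.2],"grip":255}]'
python3 - <<'E'
from h import *
save("wrist","w7");save("side","s7");crop("s7",340,130,440,220,7,"d1");crop("w7",200,100,440,290,3,"d2")
from scipy.spatial.transform import Rotation as R
s=manip.sense();print(s["ee_pos"],np.degrees(np.arctan2(*R.from_quat(s["tcp_rot"]).as_matrix()[[1,0],0])),s["contact_force"])
E
```

```text
clock: 8.3
ee_pos: [0.5002, -0.0103, 0.1127]
tcp_rot: [0.801, -0.599, 0.0, -0.0]
contact_force: [0.4, 0.7, -0.5]
gripper_width: 0.0253
[ 0.5002211  -0.01034587  0.11275468] -73.63339402834954 [ 0.20157475 -0.48644592 -0.26635974]
```

View pics/d1.png

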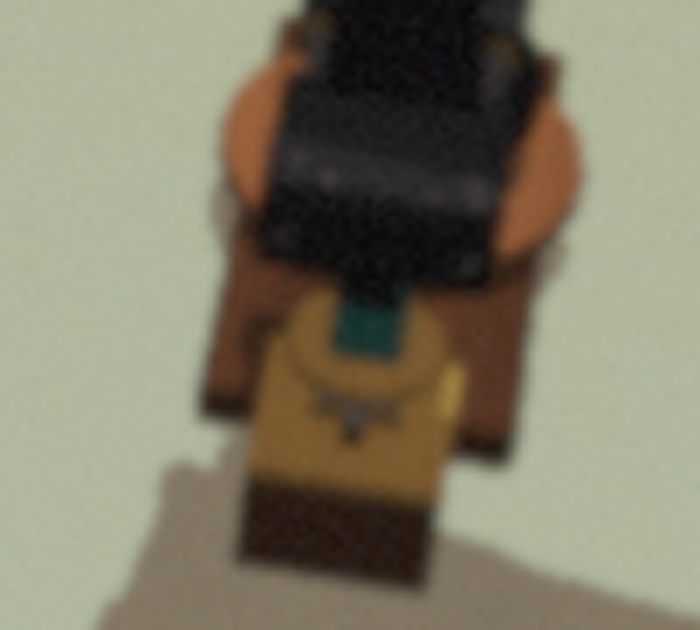

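View pics/d2.png

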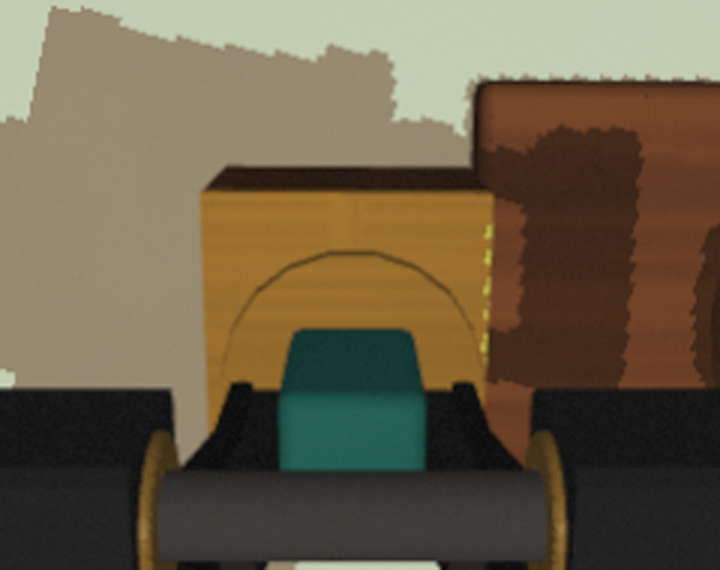

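Run:
```python
from m import *
s=manip.sense();ee=s["ee_pos"]
flange("w7",[(224,372),(481,372),(352,252),(265,285),(440,285),(300,261),(405,261),(237,323),(468,323)],ee[2]-.0285,ee)
a=onz("w7",W3(202,190),.05);b=onz("w7",W3(494.5,191.5),.05)
d=(b-a)[:2];L=np.linalg.norm(d);d/=L;n=np.array([d[1],-d[0]])
print(ee,L,np.degrees(np.arctan2(d[1],d[0])),"hubc",(a+b)[:2]/2+n*.035)
```

```text
flange c [ 0.49892892 -0.00992852] off [-0.00129219  0.00041735] res [-0.0005 -0.0005  0.0001 -0.0001 -0.0001  0.0004  0.0004 -0.0005 -0.0005]
[ 0.5002211  -0.01034587  0.11275468] 0.06988610759176675 -73.80508613910077 hubc [ 0.49914543 -0.00867891]
```

```bash
python3 -m inch '[{"twist":[0,0,0],"slide":[0,0.12,0],"grip":255},{"twist":[0,0,0],"slide":[0,0.12,0],"grip":255},{"twist":[0,0,0],"slide":[0,0.12,0],"grip":255}]'
python3 - <<'E'
from m import *
save("wrist","w8");crop("w8",200,100,440,290,3,"d3");print(manip.sense()["ee_pos"])
E
```

```text
clock: 8.7
ee_pos: [0.4999, -0.009, 0.1123]
tcp_rot: [0.801, -0.599, 0.0, -0.0]
contact_force: [0.4, 0.1, -1.2]
gripper_width: 0.0252
[ 0.49986235 -0.00907049  0.11226335]
```

View pics/d3.png

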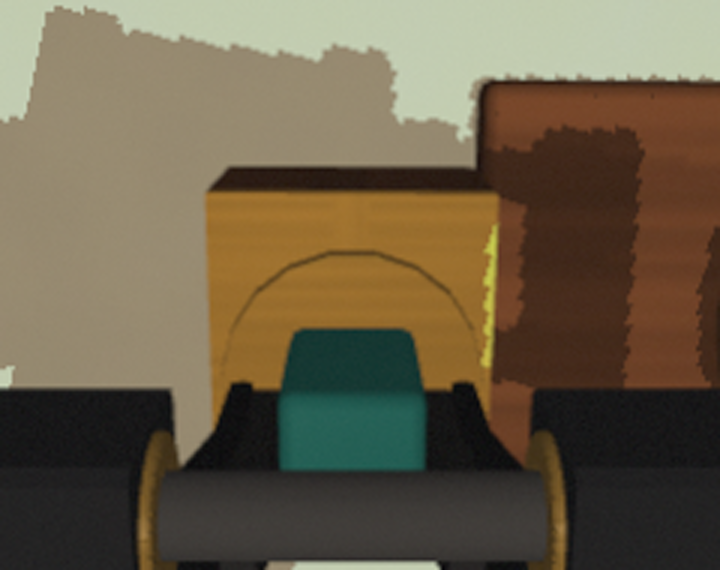

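The hub edges at (207,191) and (498,191) are centred on the flange at 352. I'll descend gently.

```bash
python3 -m inch '[{"twist":[0,0,0],"slide":[0,0,-0.3],"grip":255},{"twist":[0,0,0],"slide":[0,0,-0.5],"grip":255},{"twist":[0,0,0],"slide":[0,0,-0.7],"grip":255},{"twist":[0,0,0],"slide":[0,0,-0.9],"grip":255},{"twist":[0,0,0],"slide":[0,0,-0.9],"grip":255},{"twist":[0,0,0],"slide":[0,0,-0.9],"grip":255}]'
```

```text
clock: 9.35
ee_pos: [0.4998, -0.009, 0.1031]
tcp_rot: [0.801, -0.599, -0.0, -0.0]
contact_force: [0.6, 0.0, -0.7]
gripper_width: 0.0252
```

No contact force, and the splines are about 6 mm below the mouth. Continuing down.

```bash
python3 -m inch '[{"twist":[0,0,0],"slide":[0,0,-0.3],"grip":255},{"twist":[0,0,0],"slide":[0,0,-0.6],"grip":255},{"twist":[0,0,0],"slide":[0,0,-0.9],"grip":255},{"twist":[0,0,0],"slide":[0,0,-1.2],"grip":255},{"twist":[0,0,0],"slide":[0,0,-1.5],"grip":255},{"twist":[0,0,0],"slide":[0,0,-1.5],"grip":255},{"twist":[0,0,0],"slide":[0,0,-1.5],"grip":255}]' 60
python3 - <<'E'
from m import *
save("wrist","w9");crop("w9",200,100,440,290,3,"d4");print(manip.sense()["ee_pos"],manip.sense()["contact_force"])
E
```

```text
clock: 10.05
ee_pos: [0.5001, -0.009, 0.0884]
tcp_rot: [0.801, -0.599, 0.0, -0.0]
contact_force: [-0.2, 0.2, 4.7]
gripper_width: 0.0253
[ 0.50005765 -0.00901996  0.08844661] [-0.79718687 -0.30815269  4.61478241]
```

View pics/d4.png

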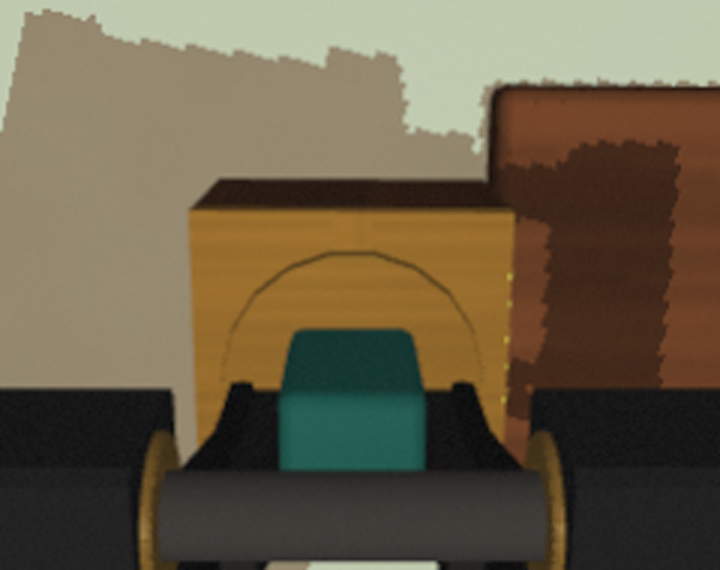

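Spring contact as expected, with no slip of the key in the jaws. Pressing home now.

```bash
python3 -m inch '[{"twist":[0,0,0],"slide":[0,0,-0.2],"grip":255},{"twist":[0,0,0],"slide":[0,0,-0.4],"grip":255},{"twist":[0,0,0],"slide":[0,0,-0.5],"grip":255},{"twist":[0,0,0],"slide":[0,0,-0.5],"grip":255},{"twist":[0,0,0],"slide":[0,0,-0.5],"grip":255}]'
```

```text
clock: 10.6
ee_pos: [0.5001, -0.009, 0.0841]
tcp_rot: [0.801, -0.599, 0.0, -0.0]
contact_force: [-3.7, 0.7, 12.8]
gripper_width: 0.0254
```

```bash
python3 -m inch '[{"twist":[0,0,0],"slide":[0,0,-0.05],"grip":255},{"twist":[0,0,0],"slide":[0,0,-0.05],"grip":255},{"twist":[0,0,0],"slide":[0,0,-0.05],"grip":255}]'
python3 - <<'E'
from m import *
save("wrist","w10");crop("w10",200,100,440,290,3,"d5");save("side","s10");crop("s10",340,130,440,220,7,"d6");save("top","t10");print(manip.sense()["ee_pos"],manip.sense()["contact_force"])
E
```

```text
clock: 10.9
ee_pos: [0.5001, -0.0091, 0.084]
tcp_rot: [0.801, -0.599, 0.0, -0.0]
contact_force: [-6.9, -0.3, 18.3]
gripper_width: 0.0251
[ 0.5001447  -0.00905744  0.0840363 ] [-6.04650603  0.14813185 18.34588969]
```

View pics/d5.png

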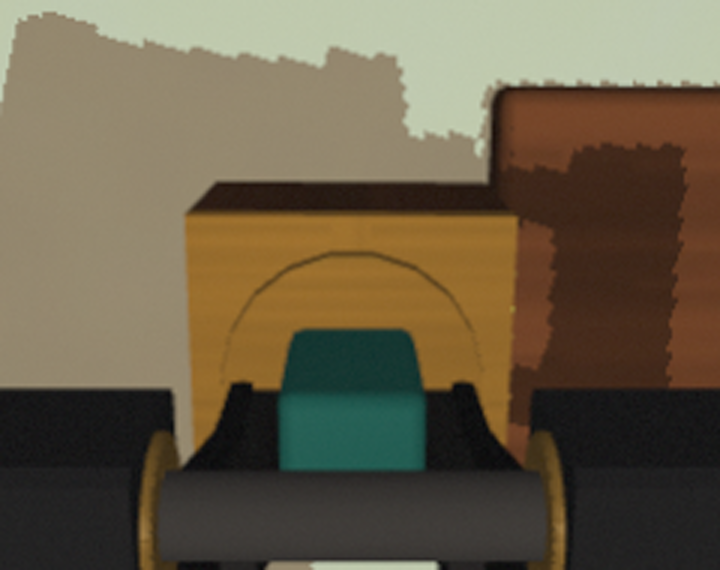

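View pics/d6.png

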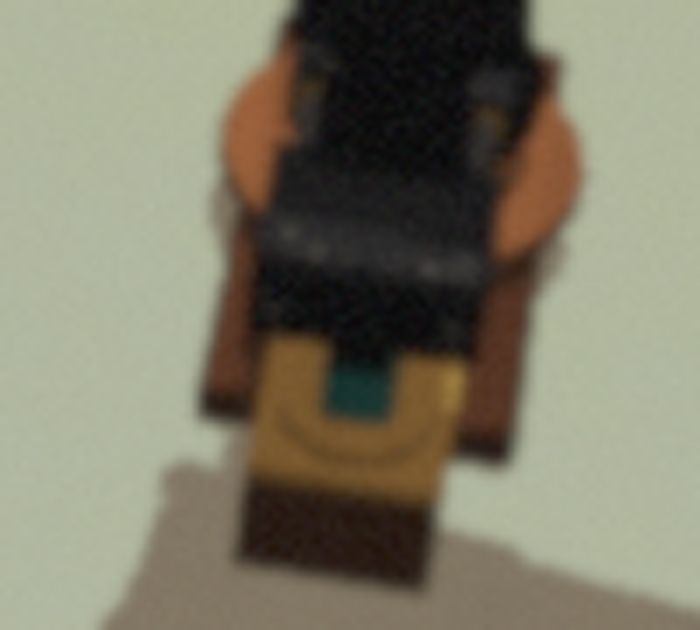

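View pics/t10.png

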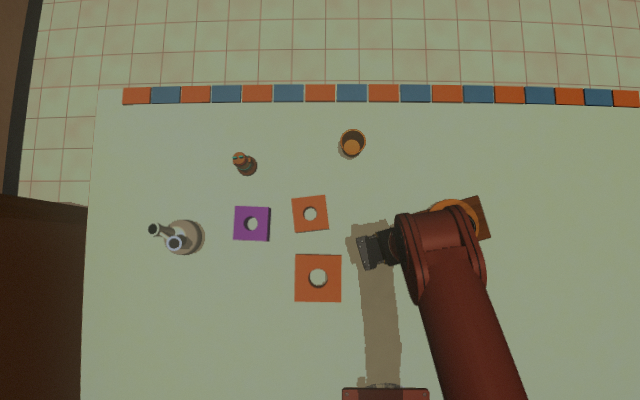

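The key is home: a further 0.5 mm of push moved the TCP only 0.1 mm while the force rose from 12.8 to 18.3 N. The side view shows the flange flush on the hub at crop (358,430). Handing in now, still gripping and pressing.

Run:
```python
from station import hand_in,manip
print(manip.sense()["contact_force"],manip.sense()["clock"]);print(hand_in())
```

```text
[-6.04650603  0.14813185 18.34588969] 11.05
the job is handed in; nothing more can be done
None
```

I took the turquoise-handled key out of the small terracotta rest, turned it about 23.5° to line up with the socket, and slid it fully home. I handed in at 11.05 s, still gripping with 60 N and pressing down.

- **Home position:** the TCP stopped at z = 0.0840 m, where I had calculated 0.0842 m for the flange on the hub. Pushing further raised the force from 12.8 to 18.3 N with almost no movement. That is more than the spring's 8 N, so the flange is bearing on the brass.
- **Camera checks:** the last wrist and side views show the flange flush on the hub and the key unmoved in the jaws.
- **Other objects:** the vase, votive and figure look unmoved in the last top view. The arm hid the pot in the last side and top views, so I didn't see it at the end. I planned the moves to stay clear of it and felt no contact on the way.
- **Disagreements:** about 6 N of sideways force (−x) remained while pressing. The camera estimates differed by 2–5 mm, so I lined up the key and socket using the wrist camera. A 1.2 mm correction just above the socket fixed an overshoot.

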